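# Clamp the hand roller in the ratchet vice to dry

## Task

Lay the hand roller in the little blue vice, its wooden handle between the jaws and along the steel rest rail, so that the rubber roller sticks out in the air beyond the end of the rail. Then tighten the black ratchet knob clockwise until the jaw grips the handle and the knob slips and clicks at least once, but stop before it has clicked through half a turn. Let go, and leave the flask, the tub and the circle cutter where they stand.

Things in the scene. Friction and masses are not known exactly. Their poses are not given: they have to be found in the camera images.
- bed (a point): Middle of the vice's flat bed, 50 mm above the worktop. The vice is fixed, blue, 150 x 104 mm at its foot. Here +x points from the knob to the fixed back jaw, whose face is at x = +12.5 mm; z is up. Jaws: y from -16 to +16 mm, rising 25 mm above the bed. A flat steel rest rail (x from -18 to +11 mm), level with the bed, runs on to y = -59 mm. Good spot for the point handle: x -3, y -38 mm.
- rail_end (a point): End of the rest rail, mid-width, on its top (y = -59 mm in the frame of bed). The rubber roller belongs beyond it.
- jaw_face (a point): Centre of the moving jaw's steel face, 11.5 mm above the bed. It moves along bed's +x towards the back jaw.
- jaw (a joint): Travel of the moving jaw in m: the gap between the jaw faces is 0.042 minus this value. It starts with a gap of 34 to 40 mm, which takes the handle.
- knob_center (a point): Centre of the black round ratchet knob: 48 mm diameter, 34 mm long (17 mm each way along its axis). The axis leans 0.56 rad (32 degrees) from vertical, away from the jaws, roughly towards the robot; this point's +z is the axis, up out of the knob's red top. The vice's sloping face lies 28 mm down the axis from this point.
- screw (a joint): Turn of the vice's screw in rad; grows as the knob is turned clockwise seen from above its top (tightening). The jaw moves 5 mm per rad (jaw = 0.005 x screw). Screw friction (0.1 N m) keeps the jaw where it is left.
- knob (a joint): Turn of the knob relative to the screw in rad, clockwise positive, 0 at the start. The knob carries the screw along up to its set torque, 0.2 N m; when the jaw bears hard on the handle the screw stops, the knob slips and this value grows: one click is 0.26 rad. Turned anticlockwise the knob undoes the screw.
- handle (a point): Centre of the grip of the hand roller, on the axis of its round wooden handle, about 13 mm above the surface it lies on; it balances about here. Handle: 25 mm thick in its middle, thinner at the ends, from y = -61 to +20 mm in this point's frame, +y pointing to the rubber roller (whole tool 143 mm long, 0.36 kg). At y = -30 to 0 it is thickest.
- roller (a point): Centre of the black rubber roller, 32 mm diameter, 50 mm wide, 65 mm along +y from the point handle.
- flask: Blue flask, 72 mm diameter, 250 mm tall, standing; origin at the centre of its underside. Must not be moved.
- pin_tub: Pale grey open tub, 64 mm diameter, 47 mm high; origin at the centre of its underside. Must not be moved.
- circle_cutter: Circle cutter: grey ring base of 118 mm diameter with a red mushroom knob, 57 mm high; origin at the centre of its underside. Must not be moved.

How it is judged:
By the outcome, as a careful person would: the job done as asked, in the order asked, and still so for the second after the job is handed in, with the robot touching nothing.
It also fails if it takes over 66 s, if anything falls off the work surface, if the arm or the gripper's body presses on something with over 40 N, if the wrist force passes 120 N, or if a joint passes its speed limit or range.

## Robot

A 6-joint arm with a two-finger parallel gripper is mounted at the origin on a cart in front of the work surface, level with it; the furniture and walls round the work are solid. World frame = base frame: x ahead of the robot, y to its left, z up, the work surface at z = 0. Lengths are in m, angles in rad, forces in N, time in s.
With the tool pointing down it reaches from about 0.275 to 0.725 m from the base axis. Payload 5.6 kg.
Tool frame: the origin (TCP) lies midway between the tips of the shut fingers; the grasp point (between the pads) lies 19 mm behind it; z points along the fingers, x is the direction in which the jaws open and shut, and the axes are right-handed (so a half turn about z gives the same grasp; the last joint's range is limited). The gripper opens to 85 mm and grips with 20 to 120 N. Pads are 22 mm wide; open, the fingers measure 114 mm over their backs; the gripper's body (76 mm by 85 mm) begins 54 mm behind the grasp point. The pads swing forward as they close: fully open they stand 13 mm farther back than shut.
Start: joints at [-0.872, 0.255, 0.108, 0, -1.424, -0.285], TCP at [0.221, -0.504, 0.231] pointing down, gripper open.
Joint ranges: [-2.95, 2.95], [-1.21, 1.97], [-1.09, 1.5], [-2.87, 1.71], [-2.94, -0.07], [-3.05, 3.05]. Speed limits (rad/s): [2.57, 2.57, 3.14, 3.14, 3.14, 3.14].

## Interface

Orientations are given as a rotation vector (axis times angle).
In Python, from workcell import robot gives the robot as it stands.
- The arm moves only by the tool move_arm, never from a script. Its arguments are lists of equal length, an entry for each row: "xyz": the shift along the tool's x, y, z in m, a list of three; "twist": the turn about the tool's z in rad. In form: {"xyz": [[dx, dy, dz], ...], "twist": [twist, ...]}. A call has 1 to 12 rows; each row is the pose to reach, as a shift and turn from the pose commanded when the call began, along the tool's axes at that moment; what a row does not reach only later rows make up. A row lasts 1/12 s, in which the tool goes at most 41.7 mm and 7.16 degrees, less where a joint would pass 70% of its speed; a pose out of reach is approached as far as the arm can. A call with a gripper value outside its range is refused whole. "jaw" is the opening, from 0 (shut) to 1 (fully open), set as the call begins (left out, the last holds). The fingers move at their own pace and stop on an object; "newtons" is the grip in N (left out, the last holds). Time passes only in rows, so rows that repeat a pose let the fingers close. It gives the time, the measured TCP pose, the force and the opening at its end, in the units of the state.
- robot.get_state(): the state, without advancing time (a new reading comes with each control period).
- robot.read_camera(name): name is "side" or "top" or "wrist"; returns the picture (400x640x3 uint8, red, green, blue); there is no depth.
- robot.calibration(name): a dict with "mtx" (3x3 intrinsics, pixels), "camera_from_world" (4x4, takes a point from world to camera coordinates); the wrist camera has in their place "hand_eye" (4x4, takes a point from camera to tool coordinates, whose origin is the TCP and whose axes are the tool frame's). Camera axes: x right, y down, z forward; pixel columns grow to the right and rows downward; lengths in m; the calibration is good to about 2 mm. A picture is of the moment at which its call begins: read the wrist's pose just before it. calibration takes no time and is no camera call.
- robot.job_done(): hands the job in, once; it reports no verdict.
Trained networks look in the newest picture that a camera, given by its name, has taken for a name from the list of things; names that differ only in an ending like _2 or _b are one class to them, and where a whole thing is asked for, a point or a joint stands for the part that bears it (a point fixed in the world has none). Each returns a list of dicts, best first, with "p" (0 to 1); they miss things now and then, are a little off and sometimes report something else, mostly with a low value. They report only what shows in the picture. A call takes as long as a camera call.
- robot.boxes_of(camera, target): "xyz" ([x, y, z] in m, in world coordinates, good to about 4 mm: the middle of the surface that is visible of it).
The state is a dict: "clock": time; "qpos": joint angles; "dq": joint speeds; "joint_efforts": joint torques, N m; "tcp_pos": TCP position; "orientation": TCP orientation; "force": force on the tool from outside, world axes, zero at the start; "torque": the same for the moment, N m; "gripper_width": finger opening in m.
Only numpy, scipy, OpenCV 4.12 (cv2) and the standard library are available. Lean on these libraries where they do the work, as an engineer would, in place of code of your own. Each camera call takes 0.05 s, during which the arm holds its last target. There are 200 camera calls.

## Working session

There is one attempt and no reset: what is moved stays moved. The work goes in short steps, Python scripts to look and compute and a tool call to move; the robot and the scene stay as the last step left them, time stands still between calls to the robot, and variables do not carry over. Pictures are saved under pics/ and viewed, about 8 in all and at most 12, crops included, and the job is handed in when it is done.

Besides the shell and the picture viewer there is one more tool, called after "Call:" by a JSON object that holds its "name" and its "arguments". move_arm: Moves the arm, as the interface text tells. Its arguments: {"type":"object","properties":{"xyz":{"type":"array","items":{"type":"array","items":{"type":"number"}}},"twist":{"type":"array","items":{"type":"number"}},"jaw":{"type":"number"},"newtons":{"type":"number"}},"required":["xyz","twist"]}

```bash
mkdir -p pics; ls
python3 - <<'E'
from workcell import robot
import cv2,numpy as np
s=robot.get_state();print(s)
ims=[]
for c in("top","side"):
    im=robot.read_camera(c);ims.append(im);k=robot.calibration(c);print(c,np.round(k["mtx"],1).tolist(),np.round(k["camera_from_world"],4).tolist())
    cv2.imwrite(f"pics/{c}0.png",im[:,:,::-1])
    for t in["handle","roller","knob_center","jaw_face","bed","rail_end","flask","pin_tub","circle_cutter"]:
        print(c,t,[(np.round(d["xyz"],4).tolist(),round(d["p"],2)) for d in robot.boxes_of(c,t)[:3]])
print(robot.calibration("wrist"))
print(robot.get_state()["clock"])
E
```

```text
pics
{'clock': 0.0, 'qpos': array([-8.72378892e-01,  2.55741888e-01,  1.07023810e-01, -4.48971309e-04,
       -1.42386648e+00, -2.84605412e-01]), 'dq': array([ 0.00113917, -0.00043074, -0.00089938, -0.00114351, -0.00080505,
        0.00047416]), 'joint_efforts': array([ 7.80063183e-04, -3.86628699e+01,  2.37939745e+01,  5.36501840e+00,
       -6.11981566e-03,  5.66054996e-05]), 'tcp_pos': array([ 0.22101909, -0.50311937,  0.23041003]), 'orientation': array([-1.71692491e+00, -2.62903552e+00, -1.48057900e-03]), 'force': array([0.05460377, 0.33860726, 0.3018389 ]), 'torque': array([ 0.00797917, -0.00115155, -0.0012211 ]), 'gripper_width': 0.08537282291846952}
top [[412.1, 0.0, 317.4], [0.0, 412.1, 199.7], [0.0, 0.0, 1.0]] [[-0.0146, -0.9999, -0.0009, 0.1209], [-0.9928, 0.0146, -0.1191, 0.5452], [0.1191, -0.0008, -0.9929, 0.9103], [0.0, 0.0, 0.0, 1.0]]
top handle [([0.4616, 0.1192, 0.0234], 0.82)]
top roller [([0.4627, 0.1167, 0.0232], 0.73)]
top knob_center [([0.5547, 0.145, 0.0971], 0.55)]
top jaw_face [([0.6096, 0.1594, 0.078], 0.75), ([0.4369, -0.0259, 0.007], 0.28)]
top bed [([0.617
[... 833 characters left out ...]
], 0.82), ([0.4418, -0.0306, 0.0232], 0.15)]
side pin_tub [([0.4447, 0.2844, 0.0303], 0.94)]
side circle_cutter [([0.4403, -0.028, 0.0211], 0.76), ([0.618, 0.1472, 0.0673], 0.66)]
{'mtx': array([[346.54459856,   0.        , 317.74613787],
       [  0.        , 346.54459856, 192.50153794],
       [  0.        ,   0.        ,   1.        ]]), 'hand_eye': array([[ 9.99999895e-01, -3.71122209e-04, -2.69170401e-04,
         1.58233336e-04],
       [ 4.29714543e-04,  9.63367299e-01,  2.68185127e-01,
        -6.75648873e-02],
       [ 1.59780506e-04, -2.68185214e-01,  9.63367357e-01,
        -1.41885509e-01],
       [ 0.00000000e+00,  0.00000000e+00,  0.00000000e+00,
         1.00000000e+00]])}
1.0
```

Run:
```python
import cv2
a=cv2.imread("pics/top0.png");b=cv2.imread("pics/side0.png")
# top: crop rows 60..320, cols 150..450 
ca=a[40:340,120:460];ca=cv2.resize(ca,None,fx=2.3,fy=1.99,interpolation=cv2.INTER_CUBIC)
cv2.imwrite("pics/top0c.png",cv2.resize(a[60:320,130:470],(782,598),interpolation=cv2.INTER_CUBIC))
cv2.imwrite("pics/side0c.png",cv2.resize(b,(800,500)))
```

```text
(no output)
```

View pics/top0c.png

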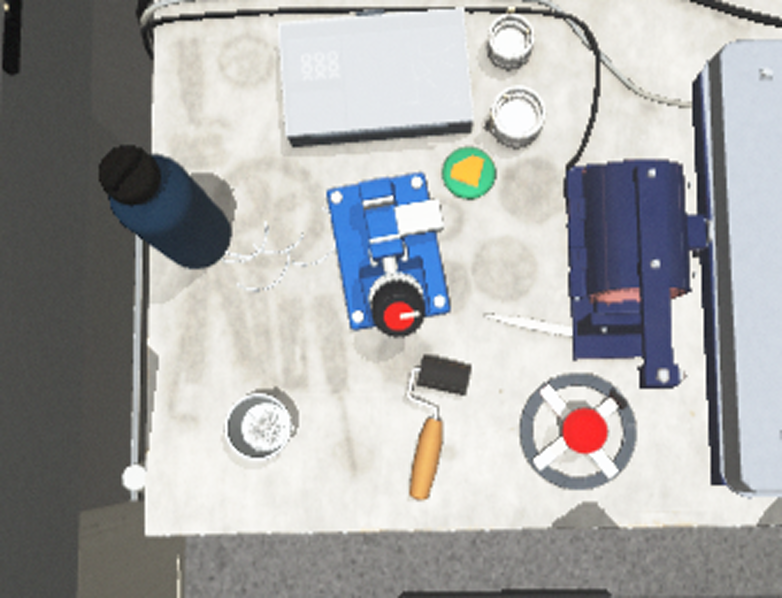

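View pics/side0c.png

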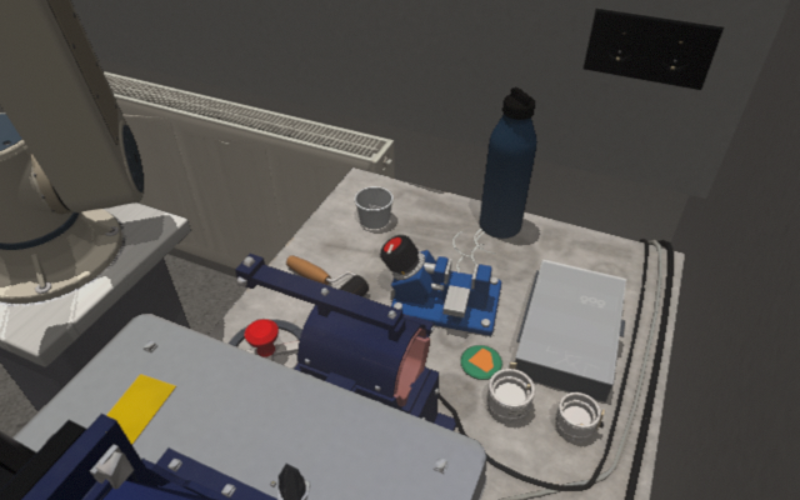

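The top crop shows the vice with its rail pointing right (world −y), rail end about (442,214) and red knob top (398,317). The handle runs from (433,420) to (420,498) with the roller at (443,374). In the side view, everything is upright as described and the tub, flask and cutter are clear of the path.

```bash
cat > h.py <<'E'
from workcell import robot
import numpy as np, cv2
from scipy.spatial.transform import Rotation as R
def cam(c,s=None):
    k=robot.calibration(c)
    if c!="wrist": return k["mtx"],np.linalg.inv(k["camera_from_world"])
    T=np.eye(4);T[:3,:3]=R.from_rotvec(s["orientation"]).as_matrix();T[:3,3]=s["tcp_pos"]
    return k["mtx"],T@k["hand_eye"]
def ray(c,uv,z,s=None):
    K,T=cam(c,s);d=T[:3,:3]@np.linalg.inv(K)@[uv[0],uv[1],1];o=T[:3,3]
    return o+d*(z-o[2])/d[2]
def proj(c,p,s=None):
    K,T=cam(c,s);q=np.linalg.inv(T)@[*p,1];u=K@q[:3];return u[:2]/u[2]
def yaw(s):
    x=R.from_rotvec(s["orientation"]).as_matrix()[:,0];return np.arctan2(x[1],x[0])
def totool(s,d):  # world displacement -> tool axes
    return R.from_rotvec(s["orientation"]).as_matrix().T@np.array(d)
E
python3 - <<'E'
from h import *
f=lambda x,y,z:np.round(ray("top",(130+x/2.3,60+y/2.3),z),4)
for n,a in dict(fat=(420,497,.0125),thin=(433,420,.0125),roller=(443,374,.02),railend=(442,214,.05),railA=(440,199,.05),railB=(443,229,.05),fBL=(352,329,.01),fTL=(328,190,.01),fTR=(427,173,.01),fBR=(450,311,.01),knobtop=(399,317,.11)).items():print(n,f(*a))
E
```

```text
fat [0.3736 0.1265 0.0125]
thin [0.4496 0.1125 0.0125]
roller [0.4952 0.1018 0.02  ]
railend [0.6517 0.1006 0.05  ]
railA [0.6669 0.1023 0.05  ]
railB [0.6365 0.0998 0.05  ]
fBL [0.543  0.1935 0.01  ]
fTL [0.6883 0.2177 0.01  ]
fTR [0.7048 0.1149 0.01  ]
fBR [0.56   0.0935 0.01  ]
knobtop [0.5421 0.1422 0.11  ]
```

Call:
{"name": "move_arm", "arguments": {"xyz": [[0.03,0.02,-0.002],[0.06,0.04,-0.004],[0.09,0.06,-0.006],[0.12,0.08,-0.008],[0.15,0.1,-0.01],[0.18,0.12,-0.012],[0.21,0.14,-0.014],[0.24,0.16,-0.016],[0.27,0.18,-0.018],[0.3,0.2,-0.02],[0.322,0.23,-0.01],[0.345,0.26,0.0]], "twist": [-0.12,-0.24,-0.36,-0.48,-0.6,-0.72,-0.84,-0.96,-1.08,-1.2,-1.32,-1.44], "jaw": 1.0}}

```text
clock: 2.0
tcp_pos: [0.321, -0.0814, 0.2323]
orientation: [-0.452, 3.104, 0.0]
force: [1.8, -0.8, -0.1]
gripper_width: 0.0855
```

Run:
```python
from h import *
s=robot.get_state();y=yaw(s);print(s["clock"],s["tcp_pos"],y,s["qpos"])
print(totool(s,np.array([.4325,.1148,.17])-s["tcp_pos"]),"twist",-((-1.766-y+np.pi)%(2*np.pi)-np.pi))
```

```text
2.0 [ 0.32100481 -0.08135248  0.23227054] -2.8521634663197446 [ 2.37212080e-01 -2.01829502e-01 -3.62221704e-01  3.03664626e-04
 -1.40594173e+00  5.21667598e-02]
[-0.16256257  0.15620608  0.06290995] twist -1.0861634663197446
```

Call:
{"name": "move_arm", "arguments": {"xyz": [[-0.018,0.017,0.007],[-0.036,0.034,0.014],[-0.054,0.052,0.021],[-0.072,0.069,0.028],[-0.09,0.087,0.035],[-0.108,0.104,0.042],[-0.126,0.121,0.049],[-0.144,0.139,0.056],[-0.162,0.156,0.063],[-0.162,0.156,0.063],[-0.162,0.156,0.063]], "twist": [-0.12,-0.24,-0.36,-0.48,-0.6,-0.72,-0.84,-0.96,-1.086,-1.086,-1.086]}}

```text
clock: 2.92
tcp_pos: [0.4325, 0.1125, 0.1676]
orientation: [1.986, -2.432, -0.0]
force: [0.2, -0.8, 0.5]
gripper_width: 0.0856
```

Run:
```python
from h import *
s=robot.get_state();y=yaw(s);print(s["clock"],s["tcp_pos"],y)
im=robot.read_camera("wrist");cv2.imwrite("pics/w1.png",im[:,:,::-1])
for t in["handle","roller"]:print(t,[(np.round(d["xyz"],4).tolist(),round(d["p"],2)) for d in robot.boxes_of("wrist",t)[:2]])
# wooden colour mask
hsv=cv2.cvtColor(im,cv2.COLOR_RGB2HSV);m=cv2.inRange(hsv,(8,110,60),(22,255,255))
n,l,st,c=cv2.connectedComponentsWithStats(m);i=1+np.argmax(st[1:,4]);v,u=np.nonzero(l==i);print(st[i])
P=np.array([ray("wrist",(a,b),.0125,s)[:2] for a,b in zip(u[::7],v[::7])])
mu=P.mean(0);w,V=np.linalg.eigh(np.cov(P.T));d=V[:,1]*np.sign(V[0,1]);t=(P-mu)@d;n_=(P-mu)@[-d[1],d[0]]
print(mu,d,np.arctan2(d[1],d[0]),t.min(),t.max(),n_.min(),n_.max())
print("ends",mu+d*t.min(),mu+d*t.max(),"handle",mu+d*(t.min()+.061),mu+d*(t.max()-.02))
```

```text
2.9167 [0.43251565 0.11251155 0.16762601] -1.7718553762259512
handle [([0.5471, 0.1451, 0.0956], 0.7)]
roller [([0.4828, 0.1134, 0.0248], 0.79), ([0.5502, 0.1434, 0.0955], 0.35)]
[ 299  161   27   71 1492]
[0.41591702 0.12083057] [ 0.98139212 -0.19201434] -0.19321426621382587 -0.033553922326934785 0.031529227736004764 -0.011199691496293547 0.0122369054457811
ends [0.38298746 0.12727341] [0.44685955 0.11477651] handle [0.44285238 0.11556053] [0.42723171 0.1186168 ]
```

View pics/w1.png

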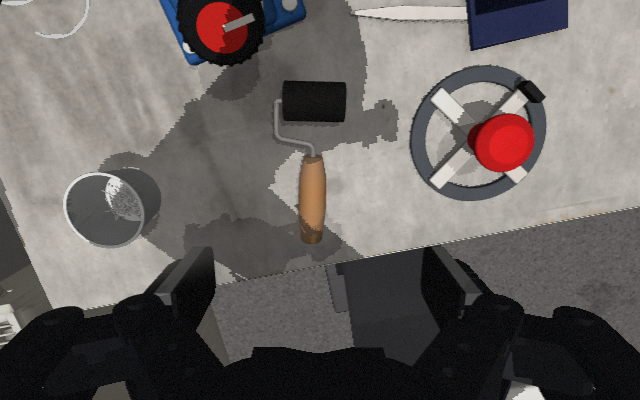

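The handle shows from (316,155) to (312,244) between the open fingers, with the roller at (315,101). Point handle ≈ (0.4326, 0.1176), yaw −0.193, so I descend.

Call:
{"name": "move_arm", "arguments": {"xyz": [[-0.005,0.0,0.03],[-0.005,0.0,0.06],[-0.005,0.0,0.09],[-0.005,0.0,0.12],[-0.005,0.0,0.145],[-0.005,0.0,0.157],[-0.005,0.0,0.157],[-0.005,0.0,0.157],[-0.005,0.0,0.157]], "twist": [0,0,0,0,0,0,0,0,0]}}

```text
clock: 3.82
tcp_pos: [0.4345, 0.117, 0.0127]
orientation: [-1.984, 2.432, -0.001]
force: [0.5, 0.4, 0.2]
gripper_width: 0.0853
```

Call:
{"name": "move_arm", "arguments": {"xyz": [[0,0.002,0.004],[0,0.002,0.008],[0,0.002,0.008],[0,0.002,0.008],[0,0.002,0.008],[0,0.002,0.008],[0,0.002,0.008],[0,0.002,0.008],[0,0.002,0.008],[0,0.002,0.008]], "twist": [0,0,0,0,0,0,0,0,0,0], "jaw": 0.0, "newtons": 60}}

```text
clock: 4.65
tcp_pos: [0.4317, 0.1171, 0.0037]
orientation: [-1.987, 2.433, -0.001]
force: [-0.9, -1.1, 5.4]
gripper_width: 0.0216
```

Call:
{"name": "move_arm", "arguments": {"xyz": [[0,0,-0.01],[0,0,-0.03],[0,0,-0.06],[0,0,-0.09],[0,0,-0.12],[0,0,-0.15],[0,0,-0.17],[0,0,-0.17],[0,0,-0.17]], "twist": [0,0,0,0,0,0,0,0,0]}}

```text
clock: 5.4
tcp_pos: [0.4314, 0.1176, 0.1732]
orientation: [-1.985, 2.433, 0.002]
force: [-0.6, -0.0, -4.2]
gripper_width: 0.0217
```

Run:
```python
from h import *
s=robot.get_state();y=yaw(s);print(s["clock"],s["tcp_pos"],y,s["force"],s["torque"],s["gripper_width"])
im=robot.read_camera("wrist");sd=robot.read_camera("side")
a=cv2.resize(sd[60:300,130:450],(640,480));cv2.imwrite("pics/w2.png",np.vstack([im[:200],cv2.resize(sd[80:280,150:470],(640,400))])[:,:,::-1])
```

```text
5.4 [0.43139621 0.11761641 0.17317524] -1.7729683495730906 [-0.60547036 -0.03551538 -4.19371901] [ 0.0063586   0.05650455 -0.05518951] 0.021726607006509066
```

View pics/w2.png

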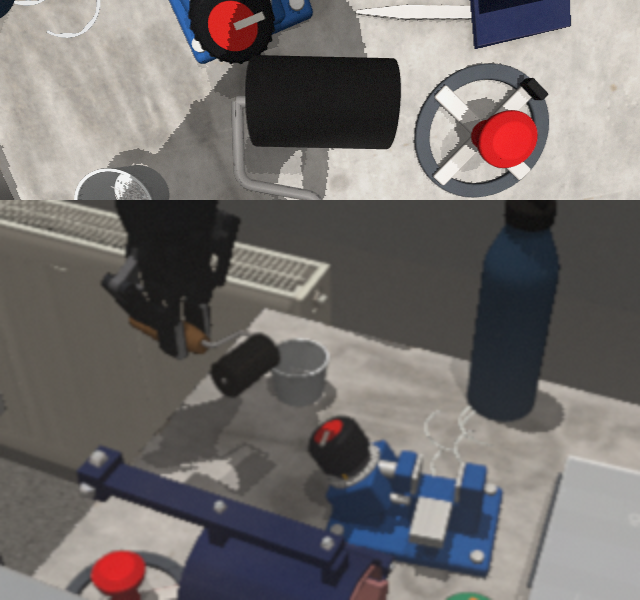

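The roller is held level at image centre (323,101), consistent with the grasp at the handle point. Next I take a higher look at the vice past the roller.

Call:
{"name": "move_arm", "arguments": {"xyz": [[-0.005,-0.015,-0.03],[-0.01,-0.03,-0.06],[-0.016,-0.045,-0.09],[-0.022,-0.06,-0.12],[-0.028,-0.075,-0.155],[-0.028,-0.075,-0.155],[-0.028,-0.075,-0.155],[-0.028,-0.075,-0.155]], "twist": [0,0,0,0,0,0,0,0]}}

```text
clock: 6.17
tcp_pos: [0.5099, 0.1298, 0.3255]
orientation: [1.984, -2.43, -0.003]
force: [0.5, 0.5, -3.9]
gripper_width: 0.0213
```

Run:
```python
from h import *
import json
s=robot.get_state();y=yaw(s);print(s["clock"],s["tcp_pos"],y,s["orientation"])
im=robot.read_camera("wrist");cv2.imwrite("pics/w3_full.png",im[:,:,::-1])
json.dump({k:s[k].tolist() for k in("tcp_pos","orientation")},open("s3.json","w"))
for n in["bed","rail_end","jaw_face","knob_center"]:
  print(n,[(np.round(d["xyz"],4).tolist(),round(d["p"],2)) for d in robot.boxes_of("wrist",n)[:2]])
cv2.imwrite("pics/w3.png",cv2.resize(im[0:150,220:420],(800,600),interpolation=cv2.INTER_CUBIC)[:,:,::-1])
# expected position of features
c,sn=np.cos(.156),np.sin(.156)
for n,p in dict(railA=(11,-59,0),railB=(-18,-59,0),back=(12.5,0,25)).items():
  q=np.array([.646+(c*p[0]-sn*p[1])/1e3,.159+(sn*p[0]+c*p[1])/1e3,.05+p[2]/1e3]);print(n,proj("wrist",q,s), (proj("wrist",q,s)-[220,0])*4)
```

```text
6.1667 [0.50985656 0.12975012 0.32554661] -1.772563419164379 [ 1.98360899 -2.43044141 -0.00320704]
bed [([0.6541, 0.1581, 0.0524], 0.57)]
rail_end [([0.6568, 0.158, 0.0473], 0.85)]
jaw_face [([0.6243, 0.1464, 0.0743], 0.49)]
knob_center []
railA [313.27883529   8.73994265] [373.11534116  34.9597706 ]
railB [322.53088959  35.83687796] [410.12355836 143.34751184]
back [259.10517949  23.5871008 ] [156.42071795  94.34840318]
```

View pics/w3.png

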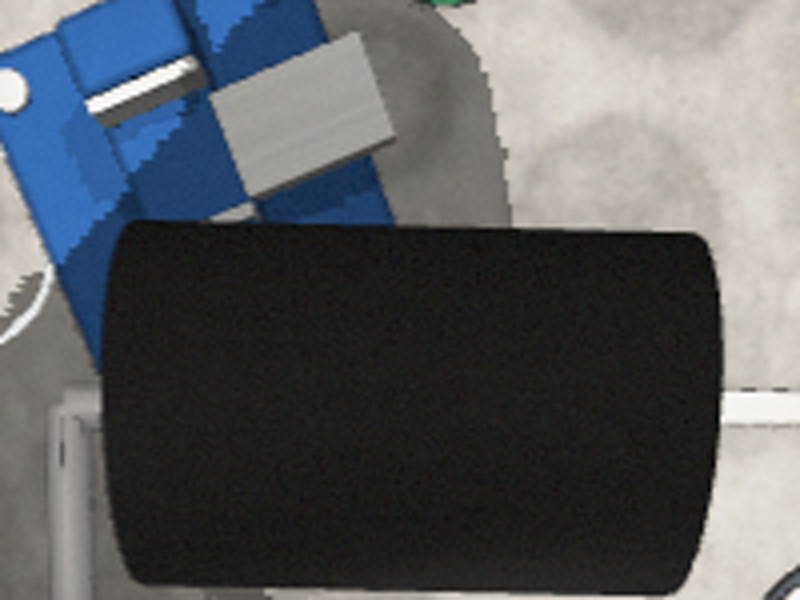

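The rail's top corners are at crop (360,33), (395,135), (250,195) and (212,95), and the white top edge of the back jaw runs from (90,112) to (200,68).

Run:
```python
from h import *
import json
s=json.load(open("s3.json"))
f=lambda x,y,z:ray("wrist",(220+(x+.5)/4-.5,(y+.5)/4-.5),z,s)
A,B,C,D=[f(*p,.05) for p in((360,33),(395,135),(250,195),(212,95))]
for p in(A,B,C,D):print(np.round(p,4))
for a,b in((D,A),(C,B),(B,A),(C,D)):v=(b-a)[:2];print("len",np.linalg.norm(v),"ang",np.arctan2(v[1],v[0]))
J=[f(96,118,.075),f(204,76,.075)];print("jaw face edge",J);v=J[1]-J[0];print(np.arctan2(v[1],v[0]),np.linalg.norm(v))
ya=np.mean([np.arctan2(*(a-b)[1::-1])+np.pi/2 for a,b in((A,D),(B,C))])
R2=np.array([[np.cos(ya),-np.sin(ya)],[np.sin(ya),np.cos(ya)]])
bed=((A+B)/2)[:2]-R2@[-.0035,-.059];print("yaw",ya,"bed",bed,"in bed frame jaw edge",[R2.T@(j[:2]-bed) for j in J],"C,D",R2.T@(C[:2]-bed),R2.T@(D[:2]-bed))
print("handle target",bed+R2@[-.003,-.039])
```

```text
[0.6677 0.1061 0.05  ]
[0.6408 0.1019 0.05  ]
[0.6338 0.1448 0.05  ]
[0.6608 0.1492 0.05  ]
len 0.0435731675978362 ang -1.4116500976318331
len 0.04340399305006702 ang -1.4089576628891647
len 0.0272182713422106 ang 0.15532921188634594
len 0.027335013670761767 ang 0.1615402127004996
jaw face edge [array([0.65647442, 0.17795775, 0.075     ]), array([0.66049988, 0.14817818, 0.075     ])]
-1.4364354174496214 0.030050416872779182
yaw 0.16049244653439765 bed [0.64824231 0.16283925] in bed frame jaw edge [array([0.01054231, 0.01360869]), array([ 0.00975714, -0.01643147])] C,D [-0.01716739 -0.01552578] [ 0.01016761 -0.01549714]
handle target [0.65151324 0.12386103]
```

Call:
{"name": "move_arm", "arguments": {"xyz": [[-0.002,-0.014,0.0],[-0.004,-0.028,0.01],[-0.007,-0.042,0.02],[-0.009,-0.056,0.03],[-0.011,-0.07,0.04],[-0.013,-0.084,0.055],[-0.015,-0.098,0.07],[-0.018,-0.112,0.085],[-0.02,-0.126,0.1],[-0.022,-0.139,0.115],[-0.022,-0.139,0.125],[-0.022,-0.139,0.125]], "twist": [0.11,0.22,0.33,0.44,0.55,0.66,0.77,0.88,0.99,1.1,1.21,1.21]}}

```text
clock: 7.42
tcp_pos: [0.6498, 0.123, 0.199]
orientation: [0.242, -3.125, 0.002]
force: [-0.2, -0.3, -3.8]
gripper_width: 0.0213
```

Call:
{"name": "move_arm", "arguments": {"xyz": [[0,0,0.0],[0,0,0.02],[0,0,0.04],[0,0,0.06],[0,0,0.06],[0,0,0.06]], "twist": [0,0,0,0,0,0]}}

```text
clock: 7.92
tcp_pos: [0.6508, 0.1231, 0.1439]
orientation: [0.254, -3.131, 0.001]
force: [-0.1, 0.5, -2.5]
gripper_width: 0.0212
```

Run:
```python
from h import *
s=robot.get_state();y=yaw(s);print(s["clock"],s["tcp_pos"],y)
print(totool(s,np.array([.6505,.1237,.056])-s["tcp_pos"]),"twist",y+2.982)
```

```text
7.9167 [0.65084367 0.12313811 0.14391389] -2.979965807683006
[0.00019692 0.00067925 0.08791351] twist 0.002034192316994421
```

Call:
{"name": "move_arm", "arguments": {"xyz": [[0,0.0,0.02],[0,0.0,0.04],[0,0.0,0.05],[0,0.0,0.06],[0,0.0,0.065],[0,0,0.07],[0,0,0.07]], "twist": [0,0,0,0,0,0,0]}}

```text
clock: 8.5
tcp_pos: [0.6513, 0.1233, 0.0732]
orientation: [0.25, -3.131, 0.0]
force: [0.3, 0.6, -4.0]
gripper_width: 0.0213
```

Run:
```python
from h import *
s=robot.get_state();y=yaw(s);print(s["clock"],s["tcp_pos"],y,s["force"],s["torque"])
sd=robot.read_camera("side");tp=robot.read_camera("top")
a=cv2.resize(sd[160:300,260:430],(728,600),interpolation=cv2.INTER_CUBIC)
cv2.imwrite("pics/s4.png",a[:,:,::-1])
```

```text
8.5 [0.65125721 0.12328886 0.07315324] -2.982323037617771 [ 0.33267194  0.55058331 -3.99243955] [-0.01396535  0.02941154 -0.01159874]
```

View pics/s4.png

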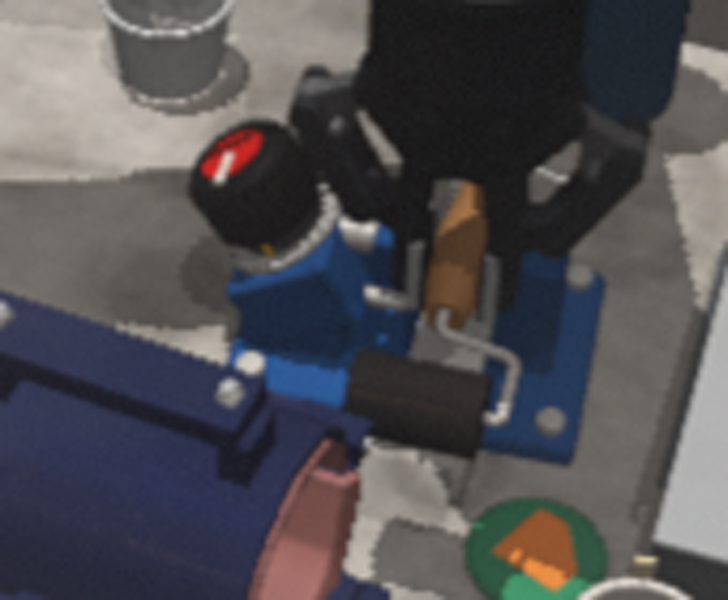

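The handle sits over the rail, aligned between the jaws (crop ~(458,250)). The roller is beyond the rail at (420,400) and there is no contact force yet. I continue down.

Call:
{"name": "move_arm", "arguments": {"xyz": [[0,0.0,0.005],[0,0.0,0.01],[0,0.0,0.013],[0,0.0,0.016],[0,0.0,0.018],[0,0,0.018],[0,0,0.018]], "twist": [0,0,0,0,0,0,0]}}

```text
clock: 9.18
tcp_pos: [0.6512, 0.1232, 0.0552]
orientation: [0.25, -3.132, 0.0]
force: [-0.9, -0.1, -3.4]
gripper_width: 0.0213
```

Call:
{"name": "move_arm", "arguments": {"xyz": [[0,0.0,0.001],[0,0.0,0.002],[0,0.0,0.002],[0,0.0,0.002]], "twist": [0,0,0,0]}}

```text
clock: 9.52
tcp_pos: [0.6516, 0.1233, 0.0538]
orientation: [-0.249, 3.131, 0.0]
force: [0.5, -0.6, -1.0]
gripper_width: 0.0214
```

Call:
{"name": "move_arm", "arguments": {"xyz": [[0,0,0.001],[0,0,0.001],[0,0,0.001],[0,0,0.001],[0,0,0.001],[0,0,0.001]], "twist": [0,0,0,0,0,0], "jaw": 0.5}}

```text
clock: 10.02
tcp_pos: [0.6513, 0.1233, 0.0524]
orientation: [-0.249, 3.131, 0.0]
force: [-0.4, -0.9, -1.0]
gripper_width: 0.0426
```

Call:
{"name": "move_arm", "arguments": {"xyz": [[0,0,-0.01],[0,0,-0.03],[0,0,-0.06],[0,0,-0.09],[0,0,-0.12],[0,0,-0.15],[0,0,-0.15]], "twist": [0,0,0,0,0,0,0]}}

```text
clock: 10.6
tcp_pos: [0.6542, 0.1233, 0.2112]
orientation: [-0.249, 3.118, 0.002]
force: [-0.1, 0.3, 1.9]
gripper_width: 0.0427
```

Call:
{"name": "move_arm", "arguments": {"xyz": [[0.01,0.004,-0.01],[0.02,0.007,-0.02],[0.03,0.011,-0.03],[0.04,0.015,-0.03],[0.05,0.019,-0.03],[0.06,0.022,-0.03],[0.07,0.026,-0.03],[0.08,0.03,-0.03],[0.09,0.033,-0.03],[0.1,0.037,-0.03],[0.1,0.037,-0.03],[0.1,0.037,-0.03]], "twist": [-0.12,-0.24,-0.36,-0.48,-0.6,-0.72,-0.84,-0.96,-1.08,-1.2,-1.32,-1.44]}}

```text
clock: 11.6
tcp_pos: [0.5462, 0.1441, 0.2335]
orientation: [-2.259, 2.181, -0.001]
force: [0.2, 0.3, -0.1]
gripper_width: 0.0427
```

Call:
{"name": "move_arm", "arguments": {"xyz": [[0,0,0],[0,0,0],[0,0,0]], "twist": [-0.12,-0.13,-0.13], "jaw": 1.0}}

```text
clock: 11.85
tcp_pos: [0.5467, 0.144, 0.2328]
orientation: [-2.387, 2.042, -0.001]
force: [-0.0, -0.2, -0.4]
gripper_width: 0.0768
```

```bash
cat > look.py <<'E'
from h import *
import json,sys
n=sys.argv[1]
s=robot.get_state();y=yaw(s);print(s["clock"],s["tcp_pos"],y,s["force"],s["qpos"][5])
im=robot.read_camera("wrist");cv2.imwrite(f"pics/{n}_full.png",im[:,:,::-1])
json.dump({k:s[k].tolist() for k in("tcp_pos","orientation")},open(f"{n}.json","w"))
hsv=cv2.cvtColor(im,cv2.COLOR_RGB2HSV)
m=cv2.inRange(hsv,(0,150,90),(6,255,255))|cv2.inRange(hsv,(174,150,90),(180,255,255))
k,l,st,c=cv2.connectedComponentsWithStats(m)
for i in np.argsort(-st[1:,4])[:2]+1:print("red",st[i],c[i],ray("wrist",c[i],.11,s))
E
python3 look.py w5
python3 - <<'E'
import cv2
im=cv2.imread("pics/w5_full.png");cv2.imwrite("pics/w5.png",cv2.resize(im[0:240,150:470],(800,600),interpolation=cv2.INTER_CUBIC))
E
```

```text
11.85 [0.54665662 0.14397844 0.23282387] -1.4152869727751438 [-0.03656816 -0.21839876 -0.36671521] 1.1920360804279517
red [300 170  34  24 578] [315.71799308 181.55017301] [0.54986491 0.14634321 0.11      ]
red [467 276  19  14 129] [476.63565891 282.4496124 ] [ 0.48349794 -0.00299565  0.11      ]
```

View pics/w5.png

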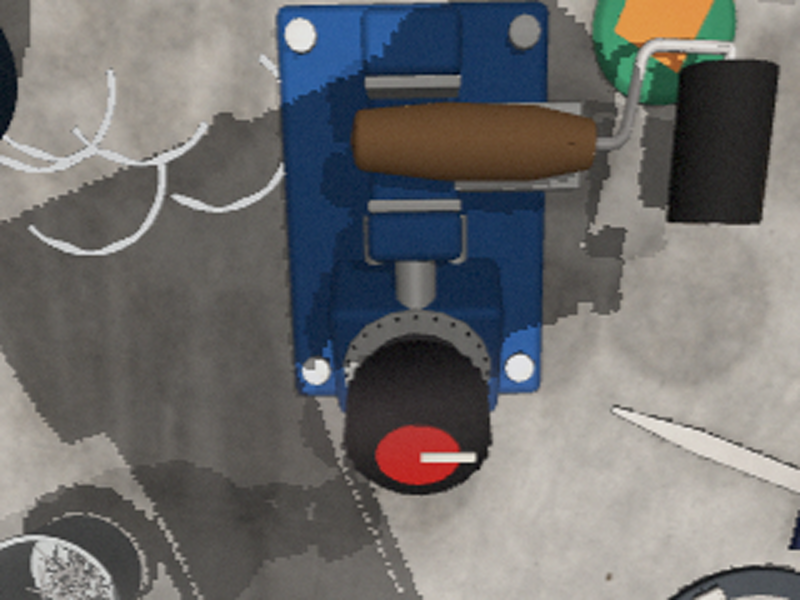

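Top-down view: the handle lies on the rail between the jaws, crop (353–597, 142), with the roller out beyond the rail end (585) and level. The knob's red top is at (417,456) with the white mark pointing right. I triangulate the knob top next.

Run:
```python
from h import *
import json
s5=json.load(open("w5.json"))
obs=[("top",(130+398/2.3,60+317/2.3),None),("wrist",(150+417.5/2.5-.3,456/2.5-.3),s5)]
A=np.zeros((3,3));b=np.zeros(3)
for c,uv,s in obs:
    p0=ray(c,uv,0,s);p1=ray(c,uv,.2,s);d=(p1-p0)/np.linalg.norm(p1-p0);M=np.eye(3)-np.outer(d,d);A+=M;b+=M@p0
t=np.linalg.solve(A,b);print("top centre",t,[proj(c,t,s)-uv for c,uv,s in obs])
y=.16;ax=np.array([-np.sin(.56)*np.cos(y),-np.sin(.56)*np.sin(y),np.cos(.56)])
k=t-.017*ax;print("knob",k,"grasp (+6mm)",k+.006*ax)
bed=np.array([.6475,.1625]);R2=np.array([[np.cos(y),-np.sin(y)],[np.sin(y),np.cos(y)]]);print("bed frame",R2.T@(k[:2]-bed))
# check by projecting knob outline side extremes
for sg in(1,-1):
    e=k+.010*ax+sg*.024*np.array([-np.sin(y),np.cos(y),0]);print((proj("wrist",e,s5)-[150,0])*2.5)
```

```text
top centre [0.54459478 0.14432948 0.08921171] [array([-0.21486287,  0.04291865]), array([ 0.55521857, -0.01780446])]
knob [0.5535096  0.14576814 0.07480837] grasp (+6mm) [0.55036319 0.14526038 0.0798919 ]
bed frame [-0.09545557 -0.00154376]
[348.47305014 440.96062208]
[487.75480005 440.29457787]
```

Run:
```python
from h import *
import json
s5=json.load(open("w5.json"))
s1=dict(tcp_pos=[.43251565,.11251155,.16762601],orientation=[1.986,-2.432,0])
def red(f,x0,y0,x1,y1):
    im=cv2.imread(f)[y0:y1,x0:x1];hsv=cv2.cvtColor(im,cv2.COLOR_BGR2HSV)
    m=cv2.inRange(hsv,(0,140,70),(8,255,255))|cv2.inRange(hsv,(172,140,70),(180,255,255))
    p=max(cv2.findContours(m,0,1)[0],key=cv2.contourArea);e=cv2.fitEllipse(cv2.convexHull(p));return np.array(e[0])+[x0,y0],e[1]
obs=[]
for c,f,box,s in(("top","pics/top0.png",(290,185,320,210),None),("side","pics/side0.png",(295,180,335,215),None),("wrist","pics/w5_full.png",(290,160,350,200),s5),("wrist","pics/w1.png",(180,0,260,60),s1)):
    uv,ax=red(f,*box);print(c,uv,ax);obs.append((c,uv,s))
def tri(obs):
    A=np.zeros((3,3));b=np.zeros(3)
    for c,uv,s in obs:
        p0=ray(c,uv,0,s);p1=ray(c,uv,.2,s);d=(p1-p0)/np.linalg.norm(p1-p0);M=np.eye(3)-np.outer(d,d);A+=M;b+=M@p0
    t=np.linalg.solve(A,b);print("top centre",t,[np.round(proj(c,t,s)-uv,1).tolist() for c,uv,s in obs]);return t
t=tri(obs);tri(obs[:3]);tri(obs[1:3])
y=.16;ax=np.array([-np.sin(.56)*np.cos(y),-np.sin(.56)*np.sin(y),np.cos(.56)])
k=t-.017*ax;print("knob",k,"grasp (+6mm)",k+.006*ax)
```

```text
top [303.06478024 196.98241615] (12.631220817565918, 12.935449600219727)
side [313.66341972 195.36179447] (8.212848663330078, 16.437301635742188)
wrist [316.81726265 181.54542542] (23.824548721313477, 34.24644088745117)
wrist [221.20977783  27.27867699] (48.329132080078125, 54.45928192138672)
top centre [0.54625151 0.14444026 0.09539313] [[-0.4, -0.2], [0.2, -0.1], [0.6, 0.4], [1.3, 1.0]]
top centre [0.54600213 0.14433295 0.09495279] [[-0.3, -0.1], [0.1, 0.1], [0.7, 0.6]]
top centre [0.54598411 0.14488484 0.09464508] [[0.2, 0.1], [0.0, 0.4]]
knob [0.55516634 0.14587893 0.08098979] grasp (+6mm) [0.55201993 0.14537116 0.08607332]
```

Knob centre triangulates to (0.555, 0.146, 0.081) with residuals about 1 px. I descend over it, pre-rotated −0.6 rad for a clockwise stroke.

Call:
{"name": "move_arm", "arguments": {"xyz": [[0,-0.0055,0.02],[0,-0.0055,0.04],[0,-0.0055,0.06],[0,-0.0055,0.08],[0,-0.0055,0.1],[0,-0.0055,0.12],[0,-0.0055,0.14],[0,-0.0055,0.155],[0,-0.0055,0.165],[0,-0.0055,0.165],[0,-0.0055,0.165]], "twist": [-0.12,-0.24,-0.36,-0.48,-0.6,-0.6,-0.6,-0.6,-0.6,-0.6,-0.6]}}

```text
clock: 12.82
tcp_pos: [0.5523, 0.1448, 0.0675]
orientation: [2.885, -1.243, 0.0]
force: [-0.5, 0.7, 1.0]
gripper_width: 0.0853
```

Run:
```python
from h import *
s=robot.get_state();print(s["clock"],s["tcp_pos"],yaw(s),s["force"],s["qpos"][5],totool(s,np.array([.552,.1454,.067])-s["tcp_pos"]))
```

```text
12.8167 [0.55226993 0.14475124 0.06751288] -0.813689340831308 [-0.45786426  0.65514773  0.98548039] 1.7972046143703064 [-0.00065711 -0.00024957  0.00051256]
```

Close on the knob at 40 N.

Call:
{"name": "move_arm", "arguments": {"xyz": [[0,0,0],[0,0,0],[0,0,0],[0,0,0],[0,0,0],[0,0,0],[0,0,0]], "twist": [0,0,0,0,0,0,0], "jaw": 0.0, "newtons": 40}}

```text
clock: 13.4
tcp_pos: [0.5533, 0.1445, 0.0691]
orientation: [-2.885, 1.241, -0.005]
force: [-0.3, -2.1, 5.9]
gripper_width: 0.0499
```

Call:
{"name": "move_arm", "arguments": {"xyz": [[0,0,0],[0,0,0],[0,0,0],[0,0,0]], "twist": [0.1,0.2,0.3,0.3]}}

```text
clock: 13.73
tcp_pos: [0.5532, 0.1457, 0.0684]
orientation: [-2.663, 1.661, -0.003]
force: [2.1, 0.6, 1.7]
gripper_width: 0.0481
```

Run:
```python
from h import *
s=robot.get_state();print(s["clock"],s["tcp_pos"],yaw(s),s["force"],s["torque"],s["gripper_width"])
im=robot.read_camera("wrist");cv2.imwrite("pics/w6.png",np.vstack([im[:270]])[:,:,::-1])
```

```text
13.7333 [0.55324754 0.14571061 0.06838817] -1.115691065033562 [2.10446124 0.59864084 1.66046615] [ 0.59620264 -0.47186372  0.08485714] 0.04807522322499838
```

View pics/w6.png

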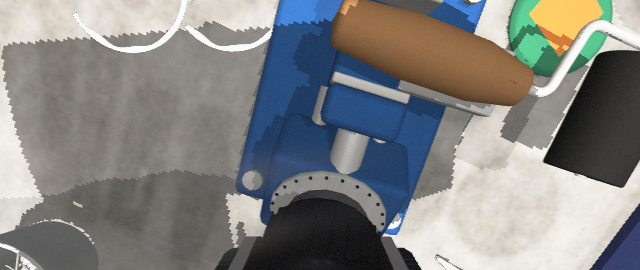

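The knob is held between the pads at (320,250), and the jaw-to-handle gap is visible at (365,80). I continue the stroke.

Call:
{"name": "move_arm", "arguments": {"xyz": [[0,0,0],[0,0,0],[0,0,0],[0,0,0],[0,0,0],[0,0,0],[0,0,0],[0,0,0],[0,0,0],[0,0,0]], "twist": [0.1,0.2,0.3,0.4,0.5,0.6,0.7,0.8,0.9,0.9]}}

```text
clock: 14.62
tcp_pos: [0.5551, 0.1487, 0.0691]
orientation: [-1.676, 2.644, 0.003]
force: [2.1, 4.3, 0.0]
gripper_width: 0.0468
```

Run:
```python
from h import *
s=robot.get_state();print(s["clock"],s["tcp_pos"],yaw(s),s["force"],s["torque"],s["gripper_width"])
```

```text
14.6167 [0.55506538 0.14873656 0.06907991] -2.011522356183621 [2.05175283 4.28565753 0.00879522] [ 4.54056727 -1.61890588  1.52989399] 0.04677103403583958
```

Call:
{"name": "move_arm", "arguments": {"xyz": [[0,0,0],[0,0,0],[0,0,0],[0,0,0],[0,0,-0.01],[0,0,-0.03],[0,0,-0.05],[0,0,-0.07],[0,0,-0.09],[0,0,-0.11],[0,0,-0.11]], "twist": [0,0,0,0,0,-0.12,-0.24,-0.36,-0.48,-0.6,-0.6], "jaw": 1.0}}

```text
clock: 15.53
tcp_pos: [0.5542, 0.1451, 0.1828]
orientation: [-2.392, 2.027, -0.007]
force: [1.7, 0.5, 1.5]
gripper_width: 0.0852
```

```bash
python3 look.py w7
python3 - <<'E'
import cv2
im=cv2.imread("pics/w7_full.png");cv2.imwrite("pics/w7.png",cv2.resize(im[0:240,150:470],(800,600),interpolation=cv2.INTER_CUBIC))
E
```

```text
15.5333 [0.55418862 0.14505461 0.18276124] -1.4059030708696274 [1.73877088 0.53651735 1.52307155] 1.2047541035458789
red [296 197  41  26 756] [315.59391534 209.08465608] [0.5517298  0.14634889 0.11      ]
```

View pics/w7.png

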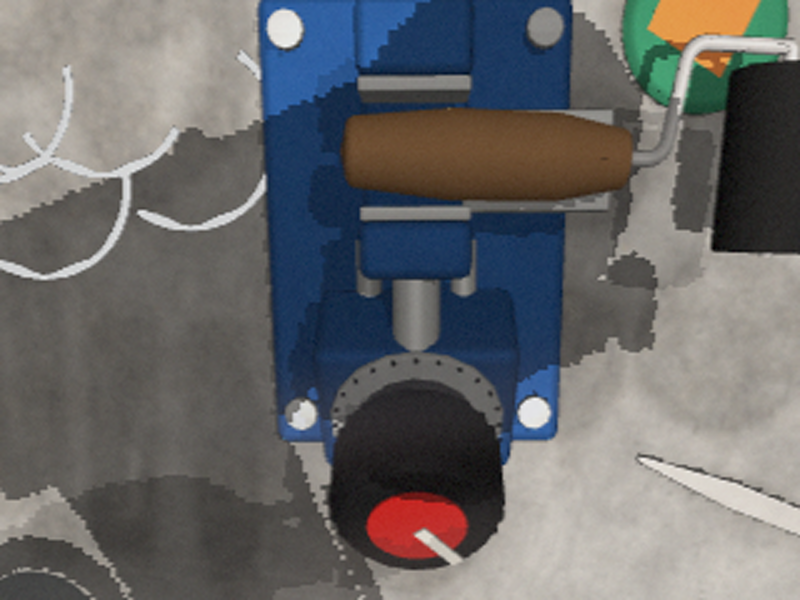

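The mark has turned clockwise from 3 o'clock to about (440,545), ≈0.85 rad. The jaw has advanced about 4 mm with a gap of ~33 mm, and the handle is still in place. Next stroke.

Call:
{"name": "move_arm", "arguments": {"xyz": [[0,0,0.02],[0,0,0.04],[0,0,0.06],[0,0,0.08],[0,0,0.1],[0,0,0.11],[0,0,0.11],[0,0,0.11]], "twist": [-0.12,-0.24,-0.36,-0.48,-0.6,-0.6,-0.6,-0.6]}}

```text
clock: 16.25
tcp_pos: [0.552, 0.1446, 0.0674]
orientation: [2.883, -1.247, -0.0]
force: [0.5, 0.2, 0.2]
gripper_width: 0.0851
```

Call:
{"name": "move_arm", "arguments": {"xyz": [[0,0,0],[0,0,0],[0,0,0],[0,0,0],[0,0,0],[0,0,0]], "twist": [0,0,0,0,0,0], "jaw": 0.0, "newtons": 50}}

```text
clock: 16.75
tcp_pos: [0.5533, 0.1446, 0.0693]
orientation: [-2.884, 1.242, -0.005]
force: [-0.5, -1.7, 5.2]
gripper_width: 0.0494
```

Call:
{"name": "move_arm", "arguments": {"xyz": [[0,0,0],[0,0,0],[0,0,0],[0,0,0],[0,0,0],[0,0,0],[0,0,0],[0,0,0],[0,0,0],[0,0,0],[0,0,0],[0,0,0]], "twist": [0.1,0.2,0.3,0.4,0.5,0.6,0.7,0.8,0.9,1.0,1.1,1.2]}}

```text
clock: 17.75
tcp_pos: [0.5524, 0.1504, 0.0724]
orientation: [-1.673, 2.647, 0.009]
force: [-26.3, 10.1, 35.3]
gripper_width: 0.0461
```

Call:
{"name": "move_arm", "arguments": {"xyz": [[0,0,0],[0,0,0],[0,0,0],[0,0,0],[0,0,-0.01],[0,0,-0.03],[0,0,-0.05],[0,0,-0.07],[0,0,-0.09],[0,0,-0.11],[0,0,-0.11]], "twist": [0,0,0,0,0,-0.12,-0.24,-0.36,-0.48,-0.6,-0.6], "jaw": 1.0}}

```text
clock: 18.67
tcp_pos: [0.5546, 0.145, 0.1826]
orientation: [-2.391, 2.027, -0.008]
force: [0.6, -0.1, 0.8]
gripper_width: 0.0852
```

```bash
python3 look.py w8
cat > mark.py <<'E'
from h import *
import json,sys
t=np.array([.54625,.14444,.0954]);y=.16
X=np.array([np.cos(.56)*np.cos(y),np.cos(.56)*np.sin(y),np.sin(.56)]);Y=np.array([-np.sin(y),np.cos(y),0]);Z=np.cross(X,Y)
for n in sys.argv[1:]:
    s=json.load(open(n+".json"));im=cv2.imread(f"pics/{n}_full.png")
    # refine centre on the red ellipse, then rectify the top plane to 0.1 mm/px
    g=np.array([[a,b] for a in(-.02,.02) for b in(-.02,.02)])
    src=np.float32([proj("wrist",t+X*a+Y*b,s) for a,b in g]);dst=np.float32([[200-b*1e4,200-a*1e4] for a,b in g])
    w=cv2.warpPerspective(im,cv2.getPerspectiveTransform(src,dst),(400,400))
    hsv=cv2.cvtColor(w,cv2.COLOR_BGR2HSV)
    red=cv2.inRange(hsv,(0,150,70),(8,255,255))|cv2.inRange(hsv,(172,150,70),(180,255,255))
    wh=cv2.inRange(hsv,(0,0,150),(180,70,255));yy,xx=np.mgrid[:400,:400]
    (cx,cy),r=cv2.minEnclosingCircle(cv2.findNonZero(red))
    wh[np.hypot(xx-cx,yy-cy)>190]=0
    k,l,st,c=cv2.connectedComponentsWithStats(wh)
    i=1+np.argmax(st[1:,4]);v,u=np.nonzero(l==i)
    print(n,"red c,r",round(cx),round(cy),round(r),"mark area",st[i,4],"clockwise angle from +x(up)",np.arctan2(u.mean()-cx,-(v.mean()-cy)))
    cv2.imwrite(f"pics/{n}_rect.png",w)
E
python3 mark.py w5 w7 w8
```

```text
18.6667 [0.55456136 0.14504735 0.1826497 ] -1.406378632299348 [ 0.62783897 -0.1448579   0.79746209] 1.204570972554472
red [296 198  41  26 765] [316.43006536 209.63660131] [0.55187755 0.14575723 0.11      ]
w5 red c,r 195 203 145 mark area 7581 clockwise angle from +x(up) 1.6231436536241974
w7 red c,r 194 198 145 mark area 6942 clockwise angle from +x(up) 2.528850878776635
w8 red c,r 193 197 146 mark area 6591 clockwise angle from +x(up) -2.9266071724845997
```

Call:
{"name": "move_arm", "arguments": {"xyz": [[0,0,0.02],[0,0,0.04],[0,0,0.06],[0,0,0.08],[0,0,0.1],[0,0,0.11],[0,0,0.11],[0,0,0.11]], "twist": [-0.12,-0.24,-0.36,-0.48,-0.6,-0.65,-0.65,-0.65]}}

```text
clock: 19.38
tcp_pos: [0.5517, 0.1444, 0.0668]
orientation: [2.913, -1.173, -0.002]
force: [0.6, 0.9, 0.8]
gripper_width: 0.0856
```

Call:
{"name": "move_arm", "arguments": {"xyz": [[0,0,0],[0,0,0],[0,0,0],[0,0,0],[0,0,0],[0,0,0]], "twist": [0,0,0,0,0,0], "jaw": 0.0, "newtons": 40}}

```text
clock: 19.88
tcp_pos: [0.5534, 0.1444, 0.0692]
orientation: [-2.915, 1.169, -0.005]
force: [1.1, -2.8, 5.2]
gripper_width: 0.0502
```

Call:
{"name": "move_arm", "arguments": {"xyz": [[0,0,0],[0,0,0],[0,0,0],[0,0,0],[0,0,0],[0,0,0],[0,0,0],[0,0,0],[0,0,0],[0,0,0],[0,0,0],[0,0,0]], "twist": [0.1,0.2,0.3,0.4,0.5,0.6,0.7,0.8,0.9,1.0,1.1,1.15]}}

```text
clock: 20.88
tcp_pos: [0.5541, 0.1487, 0.0691]
orientation: [-1.802, 2.561, 0.004]
force: [-1.6, 6.4, 3.2]
gripper_width: 0.0466
```

Call:
{"name": "move_arm", "arguments": {"xyz": [[0,0,0],[0,0,0],[0,0,0],[0,0,0],[0,0,-0.01],[0,0,-0.03],[0,0,-0.05],[0,0,-0.07],[0,0,-0.09],[0,0,-0.11],[0,0,-0.11]], "twist": [0,0,0,0,0,-0.12,-0.24,-0.36,-0.48,-0.5,-0.5], "jaw": 1.0}}

```text
clock: 21.8
tcp_pos: [0.5544, 0.1451, 0.1828]
orientation: [-2.387, 2.032, -0.007]
force: [1.1, 0.5, 0.5]
gripper_width: 0.0856
```

```bash
python3 look.py w9; python3 mark.py w9
cat > jaw.py <<'E'
from h import *
import json,sys
y=.16;bed=np.array([.6475,.1625,.075]);X=np.array([np.cos(y),np.sin(y),0]);Y=np.array([-np.sin(y),np.cos(y),0])
for n in sys.argv[1:]:
    s=json.load(open(n+".json"));im=cv2.imread(f"pics/{n}_full.png")
    g=np.array([[a,b] for a in(-.05,.03) for b in(-.02,.02)])
    src=np.float32([proj("wrist",bed+X*a+Y*b,s) for a,b in g]);dst=np.float32([[100-b*5e3,(.03-a)*5e3] for a,b in g])
    w=cv2.warpPerspective(im,cv2.getPerspectiveTransform(src,dst),(200,400))
    h=cv2.cvtColor(w,cv2.COLOR_BGR2HSV)[:,40:160].astype(int)
    grey=((h[:,:,1]<70)&(h[:,:,2]>90)).mean(1)>.5
    e=np.flatnonzero(np.diff(grey.astype(int)));print(n,"grey band edges x mm",np.round(30-(e+.5)/5,1))
E
python3 jaw.py w5 w7 w8 w9
```

```text
21.8 [0.55435807 0.14513102 0.18283751] -1.4108375241080056 [1.12685402 0.46839375 0.45695649] 1.1999009671025798
red [297 197  40  27 754] [317.44827586 209.58753316] [0.55175784 0.14520802 0.11      ]
w9 red c,r 194 198 145 mark area 7167 clockwise angle from +x(up) -2.2131735943113577
w5 grey band edges x mm [ 16.5  13.1 -20.9 -24.3]
w7 grey band edges x mm [ 16.3  12.9 -16.7 -20.1 -37.7 -38.9]
w8 grey band edges x mm [ 16.3  12.9 -11.9 -15.7 -32.7 -40.9]
w9 grey band edges x mm [ 16.3  12.9 -10.7 -14.1 -31.9 -40.5]
```

The jaw stopped advancing while the knob kept turning (slip ≈0.4 rad). I make one more stroke to be certain of the click, then check that the jaw holds.

Call:
{"name": "move_arm", "arguments": {"xyz": [[0,0,0.02],[0,0,0.04],[0,0,0.06],[0,0,0.08],[0,0,0.1],[0,0,0.11],[0,0,0.11],[0,0,0.11]], "twist": [-0.12,-0.24,-0.36,-0.48,-0.6,-0.65,-0.65,-0.65]}}

```text
clock: 22.52
tcp_pos: [0.5516, 0.1444, 0.0669]
orientation: [2.913, -1.172, -0.002]
force: [0.2, -0.1, 0.1]
gripper_width: 0.0854
```

Call:
{"name": "move_arm", "arguments": {"xyz": [[0,0,0],[0,0,0],[0,0,0],[0,0,0],[0,0,0],[0,0,0]], "twist": [0,0,0,0,0,0], "jaw": 0.0, "newtons": 40}}

```text
clock: 23.02
tcp_pos: [0.5534, 0.1444, 0.0692]
orientation: [-2.915, 1.169, -0.005]
force: [-0.4, -3.2, 7.1]
gripper_width: 0.0503
```

Call:
{"name": "move_arm", "arguments": {"xyz": [[0,0,0],[0,0,0],[0,0,0],[0,0,0],[0,0,0],[0,0,0],[0,0,0],[0,0,0],[0,0,0],[0,0,0],[0,0,0]], "twist": [0.1,0.2,0.3,0.4,0.5,0.6,0.7,0.8,0.9,1.0,1.0]}}

```text
clock: 23.93
tcp_pos: [0.5525, 0.1487, 0.0698]
orientation: [-1.99, 2.421, 0.005]
force: [-8.6, 6.1, 9.6]
gripper_width: 0.0468
```

Call:
{"name": "move_arm", "arguments": {"xyz": [[0,0,0],[0,0,0],[0,0,0],[0,0,0],[0,0,-0.01],[0,0,-0.03],[0,0,-0.05],[0,0,-0.07],[0,0,-0.09],[0,0,-0.11],[0,0,-0.11]], "twist": [0,0,0,0,0,-0.12,-0.24,-0.35,-0.35,-0.35,-0.35], "jaw": 1.0}}

```text
clock: 24.85
tcp_pos: [0.5545, 0.1452, 0.1827]
orientation: [-2.385, 2.034, -0.008]
force: [0.6, -0.2, 1.0]
gripper_width: 0.0855
```

```bash
python3 look.py w10; python3 mark.py w10;python3 jaw.py w10
python3 - <<'E'
import cv2
im=cv2.imread("pics/w10_full.png");cv2.imwrite("pics/w10.png",cv2.resize(im[0:240,150:470],(800,600),interpolation=cv2.INTER_CUBIC))
E
```

```text
24.85 [0.55447308 0.14516273 0.18274368] -1.4123735112276887 [ 0.58337666 -0.219229    0.97614712] 1.1983555407107975
red [297 198  40  26 750] [317.728      210.30666667] [0.5514509  0.14498911 0.11      ]
w10 red c,r 192 197 146 mark area 7796 clockwise angle from +x(up) -1.563695871275896
w10 grey band edges x mm [ 16.3  12.9 -10.7 -14.3 -32.1 -40.7]
```

View pics/w10.png

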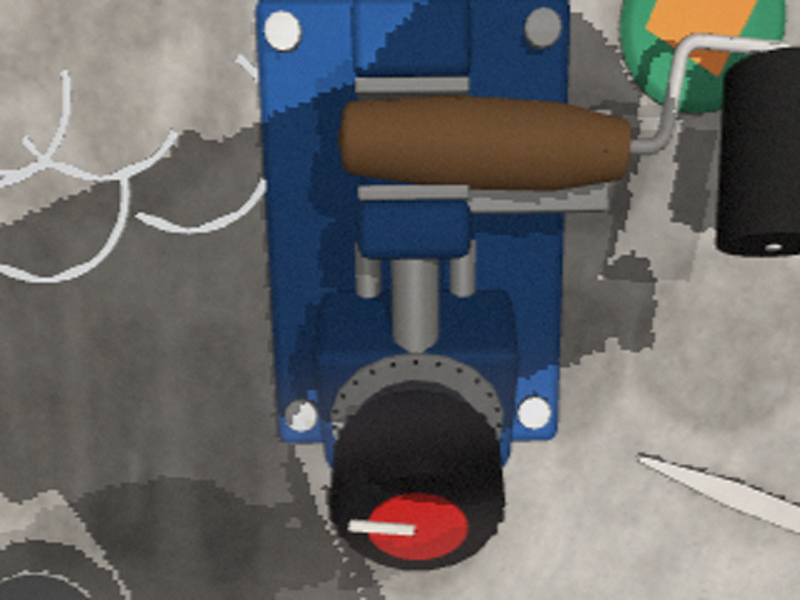

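The handle is gripped flush between both jaw faces, (355–470, 90 and 190). The mark is now at 9 o'clock (350,525) and the roller hangs beyond the rail. The jaw held at −10.7 mm while the knob turned 0.65 rad further, so total slip is about 1.05 rad. I do a final check of the bystanders and hand in.

Run:
```python
from h import *
a=cv2.imread("pics/side0.png").astype(int);b=robot.read_camera("side")[:,:,::-1].astype(int)
for n,(x0,y0,x1,y1) in dict(flask=(380,70,432,192),tub=(280,145,318,185),cutter=(180,250,240,285)).items():
    print(n,"mean diff",np.abs(a-b)[y0:y1,x0:x1].mean())
for t in["flask","pin_tub","circle_cutter","roller"]:print(t,[np.round(d["xyz"],4).tolist() for d in robot.boxes_of("side",t)[:1]])
s=robot.get_state();print(s["clock"],s["force"])
robot.job_done()
```

```text
flask mean diff 3.4898591845313156
tub mean diff 31.717105263157894
cutter mean diff 7.9944444444444445
flask [[0.6577, 0.3293, 0.1352]]
pin_tub [[0.4392, 0.2686, 0.0259]]
circle_cutter [[0.4398, -0.0289, 0.0254]]
roller [[0.6589, 0.0665, 0.0688]]
25.15 [ 1.03318612  0.56979127 -0.0835772 ]
the job is handed in; nothing more can be done
```

The job is handed in at about 25 s. The roller's wooden handle is clamped in the vice along the steel rail, and the rubber roller sticks out beyond the end of the rail. The gripper was let go and lifted clear.

- **Grip:** The last four strokes turned the knob about 3.1 rad in all. The jaw closed about 10 mm (2.0 rad of screw) and stopped on the handle.
- **Clicks:** The knob slipped about 1.05 rad, roughly four clicks, which is less than half a turn. In the last stroke it turned 0.65 rad while the jaw stayed where it was. These figures come from camera images and could be off by about 0.15 rad.
- **Force:** The highest wrist force I read was about 45 N, at the end of one knob stroke. I only read it at the end of each move.
- **Flask and cutter:** Both were found within a few millimetres of their starting places.
- **Tub (check disagreed):** In the last side picture its position came out about 16 mm off, and that part of the picture had changed. My guess is that the arm was partly hiding it, because nothing passed near the tub at its height. I did not confirm this with a clear view.

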